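# Rivet a wooden bag handle in the bench press

### The arm

A 6-joint arm with a two-finger parallel gripper is mounted at the origin on the work surface. World frame = base frame: x ahead of the robot, y to its left, z up, the work surface at z = 0. Lengths are in m, angles in rad, forces in N, time in s.
With the tool pointing down it reaches from about 0.4 to 0.825 m from the base axis. Payload 7 kg.
Tool frame: the origin (TCP) lies at the very end of the fingers, on their centre line; the grasp point (between the pads) lies 19 mm behind it; z points along the fingers, y is the line along which they close (so a half turn about z gives the same grasp; the last joint's range is limited). The gripper opens to 88 mm and grips with 3 to 60 N. Pads are 19 mm wide; open, the fingers measure 130 mm over their backs; the gripper's body (78 mm by 193 mm) begins 47 mm behind the grasp point.
Start: joints at [-0.944, 0.359, 0.012, 0, -1.224, -0.288], TCP at [0.224, -0.637, 0.227] pointing down, gripper open.
Joint ranges: [-3.07, 3.07], [-1.43, 2.12], [-1.02, 1.25], [-3.03, 1.67], [-3.05, -0], [-3.03, 3.03]. Speed limits (rad/s): [2.39, 2.39, 3.01, 3.14, 3.14, 3.14].

### API

Orientations are given as a rotation vector (axis times angle).
In Python, from plant import r gives the robot as it stands.
- The arm moves only by the tool move_arm, never from a script. Its argument "motion" is a list of rows, each a list of 7 numbers: the turn, a rotation vector about the tool's x, y, z each as a share of 90 degrees, from -1 to 1, then the shift along the tool's x, y, z each as a share of 0.3 m, from -1 to 1, then the finger opening in mm, from 0 to 87.6. A call has 1 to 20 rows; each row is the pose to reach, as a shift and turn from the pose commanded when the call began, along the tool's axes at that moment; what a row does not reach only later rows make up. A row lasts 1/10 s, in which the tool goes at most 50 mm and 8.59 degrees, less where a joint would pass 70% of its speed; a pose out of reach is approached as far as the arm can. A call with a number of a shift or a turn outside -1 to 1 is refused whole. A call with a gripper value outside its range is refused whole. The fingers move at their own pace and stop on an object; "force" is the grip in N (left out, the last holds). Time passes only in rows, so rows that repeat a pose let the fingers close. It gives the time, the measured TCP pose, the force, the opening and the grip force at its end, in the units of the state.
- r.get_state(): the state, without advancing time (a new reading comes with each control period).
- r.grab_frame(name): name is "scene" or "top"; returns the picture (384x512x3 uint8, red, green, blue); there is no depth.
- r.camera_model(name): a dict with "K" (3x3 intrinsics, pixels), "k1" (the pictures are not rectified: a ray, as slopes to the right and down, at radius r is drawn at 1 + k1 r^2 times it, then the intrinsics apply), "R" (3x3) and "t" (3): a world point X has camera coordinates R X + t. Camera axes: x right, y down, z forward; pixel columns grow to the right and rows downward; lengths in m; the calibration is good to about 2 mm. A picture is of the moment at which its call begins. camera_model takes no time and is no camera call.
- r.close_job(): hands the job in; it is judged then, once.
The state is a dict: "time": time; "joint_positions": joint angles; "dq": joint speeds; "tau": joint torques, N m; "tool_pos": TCP position; "tool_rot": TCP orientation; "ft_force": force on the tool from outside, world axes, zero at the start; "wrist_torque": the same for the moment, N m; "opening": opening from 0.0 (shut) to 1.0 (fully open); "finger_force": force on a finger pad.
Only numpy, scipy, OpenCV 4.12 (cv2) and the standard library are available. Lean on these libraries where they do the work, as an engineer would, in place of code of your own. Each camera call takes 0.05 s, during which the arm holds its last target. There are 200 camera calls.

### The job

Rivet the wooden bag-handle bar: lay it gently, rivet side up, into the cradle on the press's carriage and let go, then wind the handwheel until the carriage is hard against its orange stop, under the ram, and only then press the red plunger head down to its stop, hold it there for a moment and let it spring back up. Leave the bar seated in the cradle and the carriage against the stop, and leave the thread cone, oil bottle, pincushion and clip box standing where they are.

Things in the scene. Friction and masses are not known exactly. Their poses are not given: they have to be found in the camera images.
- press: white bench rivet press, fixed. Origin: underside of base; +y: carriage's way to the stop; -x: its front. Base 30 mm thick, x -105..135, y -175..135 mm, with a tongue to x -200 under the wheel. Column x 92..128, y 10..70, to 155 mm high; its arm (44 mm wide, height 125..155, to x -32) holds the plunger at x 0, y 40. Orange stop block at x 35, y 92..114, height 30..60.
- carriage (a joint): slide of the aluminium carriage along the press's +y, m: 0 = far from the stop, 0.140 = against the orange stop, with the cradle centre right under the ram. Starts at 0 to 0.04. Driven by a rack and the handwheel's pinion: 14 mm of travel per radian of the wheel; too stiff to be shoved by hand.
- cradle (a point): centre of the seat of the blue cradle on the carriage, 57 mm above the table; axes as the press's: the bar lies along x. Two saddles, x -74..-34 and 34..74 mm; open between them, the carriage plate 12 mm below the seat. Pocket 138 mm long (end lips) by 36 mm wide; walls 10 mm above the seat, flared lips to 16 mm, 56 mm over the lips.
- handwheel (a joint): turn of the black handwheel about its vertical shaft, rad: positive is anticlockwise seen from above and moves the carriage to the stop; value = carriage / 0.014 (10.0 at the stop). It stays where it is left; about 7 N at the crank knob turns it.
- wheel_axis (a point): point on the handwheel's vertical axis at the top of its rim, 68 mm above the table. Wheel 110 mm in diameter.
- crank_top (a point): centre of the top of the red crank knob, an upright cylinder 20 mm in diameter and 42 mm tall (68 to 110 mm above the table) that spins freely on a pin on the wheel, 42 mm from the wheel's axis.
- plunger (a joint): travel of the plunger, m: 0 = up, 0.025 = down at its stop. A spring pushes it up, about 7 N at the top and 19 N at the stop.
- plunger_top (a point): centre of the top of the red mushroom-shaped plunger head, 50 mm in diameter and 28 mm tall, 211 mm above the table when up. Below it a steel ram whose foot is 106 mm above the table when up and, at the stop, just clears the rivet of a seated bar.
- bar: loose dark-wood bag-handle bar, 130 mm (x) by 30 mm (y) by 20 mm (z), with a brass rivet cap 16 mm in diameter and 3 mm high in the middle of its top. Origin: centre of its underside; z up through the rivet. The same turned half round. 50 to 100 g.
- cone: blue thread cone, 56 mm in diameter at the foot, 118 mm tall; origin at the centre of its underside. Leave it alone.
- oil: white oil bottle with an orange cap, 48 mm in diameter, 115 mm tall; origin at the centre of its underside. Leave it alone.
- pincushion: maroon round pincushion, 88 mm in diameter, 32 mm tall with pins to 47 mm; origin at the centre of its underside. Leave it alone.
- clipbox: white open box of coloured clips, 100 by 80 by 60 mm tall; origin at the centre of its underside. Leave it alone.
Things that resemble listed ones, but are neither listed nor needed, are in the scene too. Of the things that look like the bar, take the one that is farthest to the robot's right at the start.

How it is judged:
By the outcome, as a careful person would: the job done as asked, in the order asked, and still so for the second after the job is handed in, with the robot touching nothing.
It also fails if it takes over 72 s, if anything falls off the work surface, if the arm or the gripper's body presses on something with over 40 N, if the wrist force passes 120 N, or if a joint passes its speed limit or range.

## Working session

There is one attempt and no reset: what is moved stays moved. The work goes in short steps, Python scripts to look and compute and a tool call to move; the robot and the scene stay as the last step left them, time stands still between calls to the robot, and variables do not carry over. Pictures are saved under pics/ and viewed, at most 10 in all, crops included, and the job is handed in when it is done.

Besides the shell and the picture viewer there is one more tool, called after "Request:" as a command line: name --pt "numbers of a row" for each row, then --argument value for the rest. move_arm: Moves the arm, as the interface text tells. Its arguments: {"type":"object","properties":{"motion":{"type":"array","items":{"type":"array","items":{"type":"number"}}},"force":{"type":"number"}},"required":["motion"]}

```bash
mkdir -p pics; python3 - <<'E'
from plant import r
import cv2,json
for n in("scene","top"):
    cv2.imwrite(f"pics/{n}0.png",cv2.resize(r.grab_frame(n),(800,600),interpolation=cv2.INTER_CUBIC)[:,:,::-1])
    c=r.camera_model(n);print(n,{k:(v.tolist() if hasattr(v,'tolist') else v) for k,v in c.items()})
print(r.get_state())
E
```

```text
scene {'K': [[370.3566497609095, 0.0, 259.338315826883], [0.0, 370.3566497609095, 195.938463224786], [0.0, 0.0, 1.0]], 'k1': -0.10849232032173511, 'R': [[-0.47383636003579177, 0.880470890523989, 0.015815019694120525], [0.6111169161365563, 0.3417047609716963, -0.7139845734615148], [-0.6340467007403925, -0.3286470253466016, -0.6999827955107567]], 't': [0.2816705015368782, -0.2240383945739016, 1.4627731631764362]}
top {'K': [[350.29214868946127, 0.0, 259.62591993483807], [0.0, 350.29214868946127, 188.7035579811735], [0.0, 0.0, 1.0]], 'k1': -0.0814608840635016, 'R': [[0.025614429237902695, -0.9995211097733304, 0.01736237691982199], [-0.9945424753592166, -0.027236327341168088, -0.1007146820445085], [0.10113933814880426, -0.014687872223512588, -0.9947638416671402]], 't': [-0.031048123604988116, 0.5709285552729823, 0.9944584590555327]}
{'time': 0.1, 'joint_positions': array([-9.43877782e-01,  3.59351534e-01,  1.11755140e-02, -3.06062186e-04,
       -1.22406870e+00, -2.88081351e-01]), 'dq': array([-0.00091652, -0.00315042,  0.00264572,  0.00232928, -0.00127455,
        0.00016771]), 'tau': array([ 4.80056369e-04, -5.84162521e+01,  2.93751007e+01,  7.01547280e+00,
        1.02054072e-02, -5.66768222e-05]), 'tool_pos': array([ 0.22419457, -0.63624202,  0.22570424]), 'tool_rot': array([ 5.29475921e-01, -3.09626504e+00, -2.24055159e-03]), 'ft_force': array([-0.24089317,  0.23559413,  0.04583184]), 'wrist_torque': array([ 0.04850977, -0.01988221,  0.00679879]), 'finger_force': 0.0, 'opening': 1.0019940485858805}
```

View pics/scene0.png

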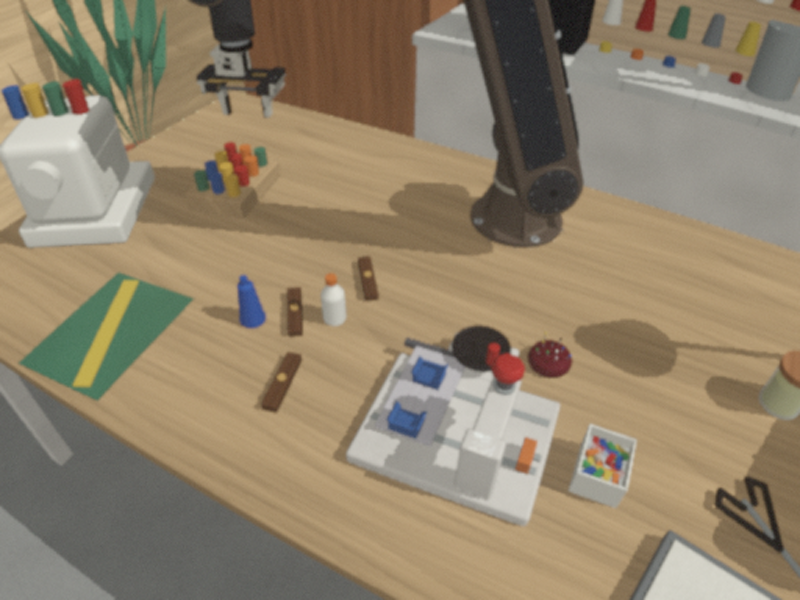

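View pics/top0.png

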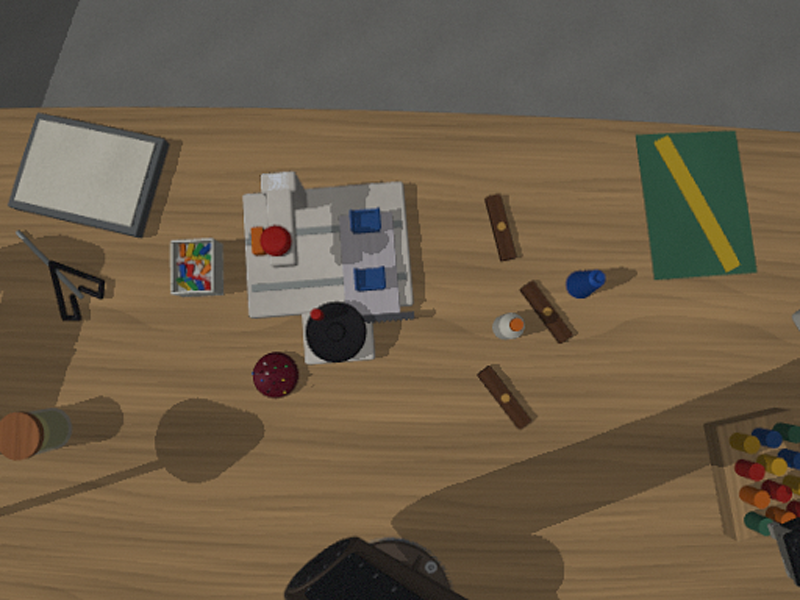

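The scene shows three bar look-alikes. In the top picture (800x600) they are at (501,227), (546,311) and (504,398). Image right is robot -y, so the bar at (546,311), between the oil bottle (510,325) and the cone (585,283), is the farthest right. I'll confirm it in a crop, along with the press.

```bash
cat > h.py <<'E'
import numpy as np, cv2
from plant import r
def cam(n):
    c=r.camera_model(n); return np.array(c['K']),c['k1'],np.array(c['R']),np.array(c['t'])
def ray(n,u,v):
    K,k,R,t=cam(n); d=np.array([k,0,0,0,0.])
    p=cv2.undistortPoints(np.array([[[u,v]]],float),K,d)[0,0]
    return -R.T@t, R.T@np.array([p[0],p[1],1])
def atz(n,u,v,z):
    o,d=ray(n,u,v); return o+d*(z-o[2])/d[2]
def proj(n,X):
    K,k,R,t=cam(n); return cv2.projectPoints(np.atleast_2d(np.array(X,float)),cv2.Rodrigues(R)[0],t,K,np.array([k,0,0,0,0.]))[0][:,0]
def crop(f,n,x,y,w,h,s,img=None):
    img=r.grab_frame(n) if img is None else img
    cv2.imwrite(f,cv2.resize(img[y:y+h,x:x+w],None,fx=s,fy=s,interpolation=cv2.INTER_CUBIC)[:,:,::-1])
E
python3 - <<'E'
from h import *
i=r.grab_frame("top")
crop("pics/c1.png","top",150,105,133,100,6,i[:, :])
crop("pics/c2.png","top",300,150,100,75,8,i)
E
```

```text
(no output)
```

View pics/c1.png

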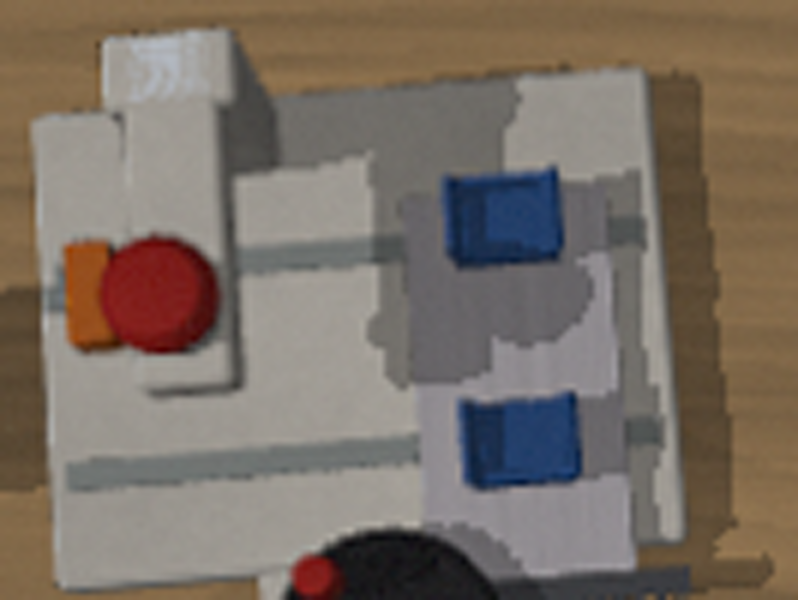

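View pics/c2.png

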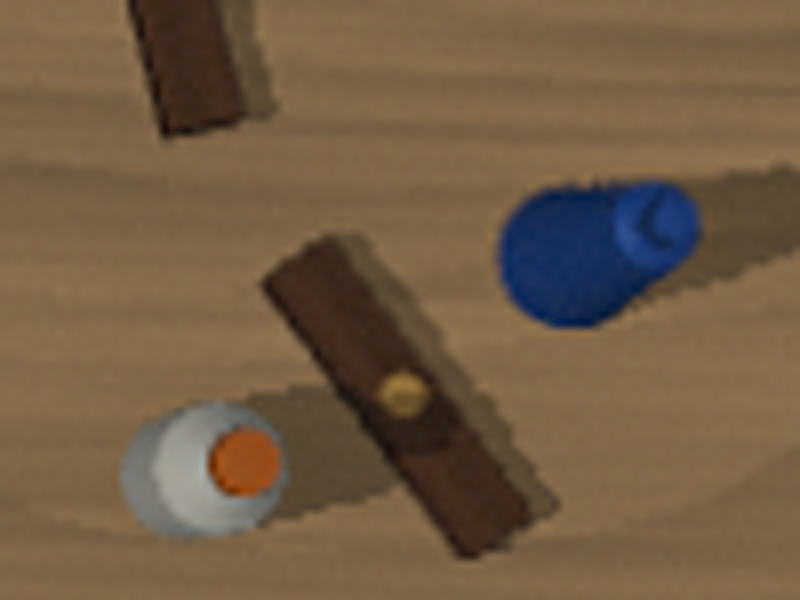

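```bash
cat > m.py <<'E'
from h import *
from scipy.optimize import least_squares
f=lambda x,y,x0,y0,s:((x+.5)/s-.5+x0,(y+.5)/s-.5+y0)
P=lambda x,y:f(x,y,150,105,6)
B=lambda x,y:f(x,y,300,150,8)
S=lambda x,y:f(x,y,0,0,1.5625)
pts=[(P(33,118),(.135,.135,.03)),(P(648,68),(.135,-.175,.03)),(P(685,542),(-.105,-.175,.03)),(P(58,588),(-.105,.135,.03)),(P(160,293),(0,.04,.211))]
def W(q,p):
    c,s=np.cos(q[2]),np.sin(q[2]); p=np.array(p); return np.array([q[0]+c*p[0]-s*p[1],q[1]+s*p[0]+c*p[1],p[2]])
res=least_squares(lambda q:np.concatenate([proj("top",W(q,p))[0]-u for u,p in pts]),[.6,.08,0])
q=res.x; print("press",q,np.round(res.fun,1))
def inv(p):
    c,s=np.cos(q[2]),np.sin(q[2]); d=p[:2]-q[:2]; return np.array([c*d[0]+s*d[1],-s*d[0]+c*d[1]])
if __name__=="__main__":
    print("cam",-cam("top")[2].T@cam("top")[3])
    for n,l in(("up",[(445,178),(555,170),(562,260),(457,268)]),("lo",[(460,402),(577,393),(580,482),(470,488)])):
        w=[atz("top",*P(*a),.073) for a in l]; print(n,np.round(np.mean(w,0),4),[np.round(inv(a),4) for a in w],np.round(inv(np.mean(w,0)),4))
    print("plunger",W(q,(0,.04,.211)),atz("top",*P(160,293),.211))
    print("knob",atz("top",*P(313,576),.11),"wheel",atz("top",*S(336,332),.068), inv(atz("top",*S(336,332),.068)))
    print("rivet",atz("top",*B(404,393),.023))
    for z in(.02,0): print("bar",z,[np.round(atz("top",*B(*a),z)[:2],4) for a in[(262,283),(335,235),(533,510),(470,557)]])
    print("oil",atz("top",*B(248,462),.115),"cone",atz("top",*B(657,225),.118))
    print("scene rivet",atz("scene",*S(294,309),.023),"plg",proj("scene",W(q,(0,.04,.211)))*1.5625)
E
python3 m.py
```

```text
press [0.63860179 0.15367263 0.106464  ] [-0.2 -0.6  0.6 -0.4  1.1  0.3 -0.5  1.  -0.8 -0.3]
cam [ 4.68029108e-01 -8.76779164e-04  1.04729127e+00]
up [0.7009 0.0617 0.073 ] [array([ 0.0741, -0.0712]), array([ 0.0739, -0.1235]), array([ 0.0303, -0.1235]), array([ 0.0303, -0.0739])] [ 0.0522 -0.098 ]
lo [0.5952 0.0502 0.073 ] [array([-0.0335, -0.0708]), array([-0.0336, -0.1257]), array([-0.0755, -0.1239]), array([-0.0743, -0.0726])] [-0.0542 -0.0983]
plunger [0.63435127 0.19344615 0.211     ] [0.63360035 0.1913741  0.211     ]
knob [0.52709991 0.13948751 0.11      ] wheel [0.49803011 0.10783184 0.068     ] [-0.14464695 -0.03064367]
rivet [ 0.54980042 -0.28446225  0.023     ]
bar 0.02 [array([ 0.5896, -0.2318]), array([ 0.6084, -0.2592]), array([ 0.5078, -0.334 ]), array([ 0.4899, -0.3102])]
bar 0 [array([ 0.592 , -0.2363]), array([ 0.6112, -0.2643]), array([ 0.5085, -0.3405]), array([ 0.4903, -0.3162])]
oil [ 0.51790853 -0.20600652  0.115     ] cone [ 0.60170537 -0.34572952  0.118     ]
scene rivet [ 0.55863279 -0.27994494  0.023     ] plg [[510.18073425 359.78846543]]
```

The rivet sits in the middle of the bar, and the dimensions agree: bar length 126 mm against 130, crank radius 43 mm against 42, saddles within 2 mm. The gripper's body would hit the oil bottle and the cone if I grasped the bar upright at its centre. I'll take it near its free end with a tilted tool, set it down clear of them, and then regrasp it at the middle.

```bash
cat > p.py <<'E'
import numpy as np, json, os
from scipy.spatial.transform import Rotation as Ro
F="cmd.json"
def load():
    if os.path.exists(F):
        c=json.load(open(F)); return np.array(c['p']),Ro.from_rotvec(c['r'])
    return np.array([.224,-.637,.227]),Ro.from_rotvec([.5295,-3.0963,0])
def pose(yaw,tilt=0,az=0):
    "tool down with tool y at world angle yaw (deg); fingers' tip leaned towards azimuth az by tilt (deg)"
    y=np.radians(yaw); Y=np.array([np.cos(y),np.sin(y),0]); Z=np.array([0,0,-1.])
    R=Ro.from_matrix(np.c_[np.cross(Y,Z),Y,Z])
    a=np.radians(az); k=np.cross([0,0,-1],[np.cos(a),np.sin(a),0])
    return Ro.from_rotvec(np.radians(tilt)*k)*R
def plan(wps,save=True):
    "wps: (pos, Rotation, opening); prints rows and the number of repeats"
    p0,R0=load(); pp,pR=p0,R0
    for p,R,o in wps:
        row=np.r_[(R0.inv()*R).as_rotvec()/(np.pi/2),R0.inv().apply(np.array(p)-p0)/.3]
        n=max(np.linalg.norm(np.array(p)-pp)/.05,np.degrees((pR.inv()*R).magnitude())/8.59)
        row=np.round(row,4); print(row.tolist()+[o],"x>=%.1f"%n)
        pR=R0*Ro.from_rotvec(row[:3]*np.pi/2); pp=p0+R0.apply(row[3:]*.3)
    if save: json.dump(dict(p=pp.tolist(),r=pR.as_rotvec().tolist()),open(F,'w'))
E
python3 - <<'E'
from p import *; from h import *
S=lambda x,y:((x+.5)/1.5625-.5,(y+.5)/1.5625-.5)
print("C",atz("top",*S(504,398),.02),"cone foot",atz("top",300+568/8,150+258/8,.0))
A=37.4; a=np.array([np.cos(np.radians(A)),np.sin(np.radians(A)),0])
g=np.array([.5498,-.2845,0])-.040*a
T=pose(A+90,25,A)
print(T.as_matrix().round(2))
plan([(g+[0,0,.2],T,60),(g+[0,0,.05],T,60)])
E
```

```text
C [ 0.3844655  -0.20406155  0.02      ] cone foot [ 0.60362341 -0.35587201  0.        ]
[[-0.72 -0.61  0.34]
 [-0.55  0.79  0.26]
 [-0.42 -0.   -0.91]]
[-0.0435, -0.2757, -0.1967, -1.288, 0.7062, 0.0896, 60] x>=8.8
[-0.0435, -0.2757, -0.1967, -1.2881, 0.7061, 0.5896, 60] x>=3.0
```

```bash
rm cmd.json; python3 - <<'E'
from p import *
A=37.4; a=np.array([np.cos(np.radians(A)),np.sin(np.radians(A)),0])
g=np.array([.5498,-.2845,0])-.040*a
T=pose(A+90,25,A); p0,_=load()
plan([((p0+g+[0,0,.2])/2,T,60)])
plan([(g+[0,0,.2],T,60),(g+[0,0,.05],T,60)])
E
```

```text
[-0.0435, -0.2757, -0.1967, -0.644, 0.3531, 0.0448, 60] x>=4.4
[-0.0, 0.0, -0.0, -0.6349, 0.1369, 0.3457, 60] x>=4.4
[-0.0, 0.0, -0.0, -0.4236, 0.137, 0.7989, 60] x>=3.0
```

Request:
move_arm --pt "-0.0435 -0.2757 -0.1967 -0.644 0.3531 0.0448 60" --pt "-0.0435 -0.2757 -0.1967 -0.644 0.3531 0.0448 60" --pt "-0.0435 -0.2757 -0.1967 -0.644 0.3531 0.0448 60" --pt "-0.0435 -0.2757 -0.1967 -0.644 0.3531 0.0448 60" --pt "-0.0435 -0.2757 -0.1967 -0.644 0.3531 0.0448 60" --pt "-0.0435 -0.2757 -0.1967 -0.644 0.3531 0.0448 60" --pt "-0.0435 -0.2757 -0.1967 -0.644 0.3531 0.0448 60"

```text
time: 0.85
tool_pos: [0.3714, -0.4724, 0.2131]
tool_rot: [-0.874, 2.578, 0.193]
ft_force: [0.0, 0.4, 1.0]
opening: 0.684
finger_force: 0.0
```

Request:
move_arm --pt "0 0 0 -0.6349 0.1369 0.3457 60" --pt "0 0 0 -0.6349 0.1369 0.3457 60" --pt "0 0 0 -0.6349 0.1369 0.3457 60" --pt "0 0 0 -0.6349 0.1369 0.3457 60" --pt "0 0 0 -0.6349 0.1369 0.3457 60" --pt "0 0 0 -0.6349 0.1369 0.3457 60" --pt "0 0 0 -0.4236 0.137 0.7989 60" --pt "0 0 0 -0.4236 0.137 0.7989 60" --pt "0 0 0 -0.4236 0.137 0.7989 60" --pt "0 0 0 -0.4236 0.137 0.7989 60" --pt "0 0 0 -0.4236 0.137 0.7989 60"

```text
time: 1.95
tool_pos: [0.5178, -0.3097, 0.0497]
tool_rot: [-0.872, 2.58, 0.194]
ft_force: [0.4, -1.2, 0.2]
opening: 0.68
finger_force: 0.0
```

```bash
python3 - <<'E'
from p import *; from h import *
s=r.get_state(); p,R=load(); print(s['time'],s['tool_pos'],p,s['tool_rot'],R.as_rotvec(),s['ft_force'])
i=r.grab_frame("top"); j=r.grab_frame("scene")
c=lambda m:cv2.resize(m,(400,600) ,interpolation=cv2.INTER_CUBIC)
cv2.imwrite("pics/a1.png",np.hstack([c(i[120:240,300:380]),c(j[130:280,130:230])])[:,:,::-1])
A=37.4; a=np.array([np.cos(np.radians(A)),np.sin(np.radians(A)),0])
g=np.array([.5498,-.2845,0])-.040*a
plan([(g+[0,0,.007],R,60)])
E
```

```text
1.95 [ 0.5178346  -0.309673    0.04972424] [ 0.51803035 -0.30877962  0.0499928 ] [-0.8716128   2.57980511  0.19447434] [-0.8725647   2.57808248  0.19337441] [ 0.43798336 -1.15342629  0.247778  ]
[0.0, 0.0, 0.0, 0.0606, -0.0, 0.1299, 60] x>=0.9
```

View pics/a1.png

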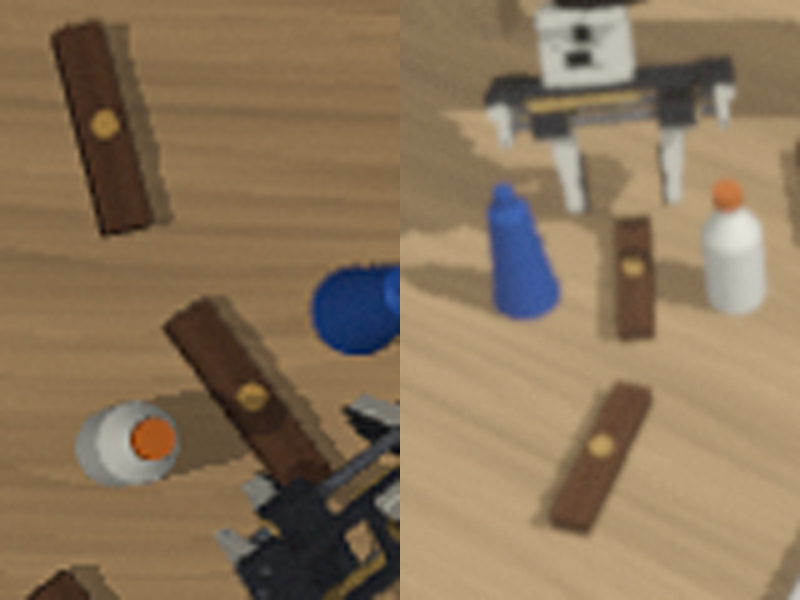

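The fingers straddle the bar's near end. They are at about (568,190) and (672,185) in the right half of the picture, clear of the cone and the bottle. I'll descend and grip.

Request:
move_arm --pt "0 0 0 0.0606 0 0.1299 60" --pt "0 0 0 0.0606 0 0.1299 60" --pt "0 0 0 0.0606 0 0.1299 60" --pt "0 0 0 0.0606 0 0.1299 0" --pt "0 0 0 0.0606 0 0.1299 0" --pt "0 0 0 0.0606 0 0.1299 0" --pt "0 0 0 0.0606 0 0.1299 0" --pt "0 0 0 0.0606 0 0.1299 0" --force 15

```text
time: 2.85
tool_pos: [0.5186, -0.3085, 0.0073]
tool_rot: [-0.873, 2.577, 0.193]
ft_force: [-1.2, 0.1, 5.0]
opening: 0.342
finger_force: 15.0
```

```bash
python3 - <<'E'
from p import *
A=37.4; a=np.array([np.cos(np.radians(A)),np.sin(np.radians(A)),0])
p,R=load()
plan([(p+[0,0,.01],R,0),(p+[0,0,.01]-.11*a,R,0),(p+[0,0,.0005]-.11*a,R,0)])
E
```

```text
[0.0, 0.0, 0.0, -0.0141, -0.0, -0.0302, 0] x>=0.2
[0.0, 0.0, 0.0, 0.3182, -0.0, -0.1852, 0] x>=2.2
[0.0, 0.0, 0.0, 0.3316, -0.0, -0.1565, 0] x>=0.2
```

Request:
move_arm --pt "0 0 0 -0.0141 0 -0.0302 0" --pt "0 0 0 -0.0141 0 -0.0302 0" --pt "0 0 0 0.069 0 -0.069 0" --pt "0 0 0 0.152 0 -0.1078 0" --pt "0 0 0 0.235 0 -0.1464 0" --pt "0 0 0 0.3182 0 -0.1852 0" --pt "0 0 0 0.3182 0 -0.1852 0" --pt "0 0 0 0.3316 0 -0.1565 0" --pt "0 0 0 0.3316 0 -0.1565 0" --pt "0 0 0 0.3316 0 -0.1565 0" --pt "0 0 0 0.3316 0 -0.1565 60" --pt "0 0 0 0.3316 0 -0.1565 60" --pt "0 0 0 0.3316 0 -0.1565 60" --pt "0 0 0 0.3316 0 -0.1565 60" --pt "0 0 0 0.3316 0 -0.3565 60" --pt "0 0 0 0.3316 0 -0.3565 60" --pt "0 0 0 0.3316 0 -0.3565 60"

```text
time: 4.55
tool_pos: [0.4114, -0.3921, 0.0639]
tool_rot: [-0.873, 2.576, 0.187]
ft_force: [0.3, 0.3, -0.6]
opening: 0.681
finger_force: 0.0
```

```bash
python3 - <<'E'
from p import *; from h import *
p,R=load(); print(p,r.get_state()['tool_pos'])
p=p+R.apply([0,0,-.06])   # retreat just done
json.dump(dict(p=p.tolist(),r=R.as_rotvec().tolist()),open(F,'w'))
j=r.grab_frame("top"); print(p)
c=lambda m:cv2.resize(m,None,fx=7,fy=7,interpolation=cv2.INTER_CUBIC)
cv2.imwrite("pics/a2.png",c(j[175:255,290:400])[:,:,::-1])
cv2.imwrite("pics/raw2.png",j[:,:,::-1])
E
```

```text
[ 0.43063575 -0.37559254  0.00749841] [ 0.41137723 -0.39209078  0.06386972]
[ 0.41048839 -0.39099068  0.06187655]
```

View pics/a2.png

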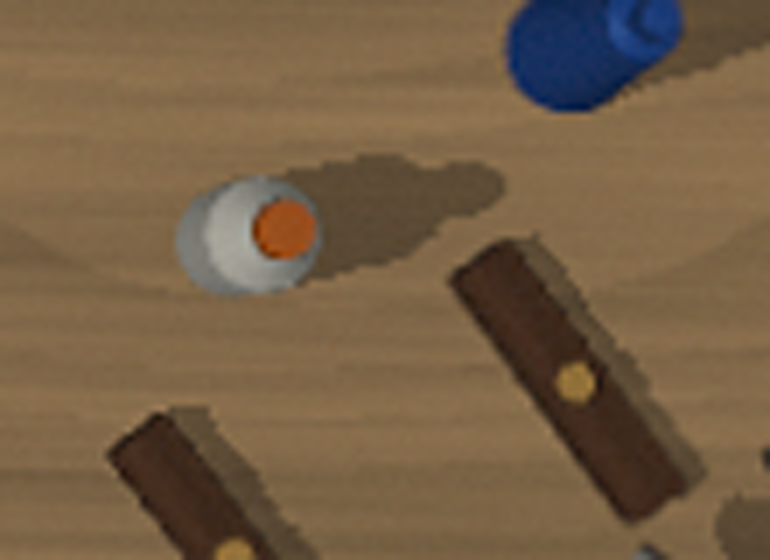

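```bash
python3 - <<'E'
from p import *; from h import *
f=lambda x,y:((x+.5)/7-.5+290,(y+.5)/7-.5+175)
rv=atz("top",*f(576,382),.023); c=[atz("top",*f(*a),.02)[:2] for a in[(450,278),(513,238),(690,487),(632,524)]]
d=(c[0]+c[1]-c[2]-c[3])/2; A=np.degrees(np.arctan2(d[1],d[0])); print(rv,np.mean(c,0),np.linalg.norm(d),A)
ctr=(rv[:2]+np.mean(c,0))/2; A=(A+37.4)/2; print(ctr,A)
T=pose(A+90)
plan([(np.r_[ctr,.11],T,60),(np.r_[ctr,.0045],T,60)])
p,R=load(); c=np.array([.648,.056,0]); P=pose(96.1)
plan([(p+[0,0,.15],T,0),((p+c)/2*[1,1,0]+[0,0,.15],P,0)])
plan([(c+[0,0,.15],P,0),(c+[0,0,.10],P,0)])
E
```

```text
[ 0.46137169 -0.35007285  0.023     ] [ 0.46146767 -0.34912581] 0.12870654896568698 37.051557744458464
[ 0.46141968 -0.34959933] 37.22577887222923
[0.0004, 0.2778, 0.0019, -0.266, 0.0065, -0.053, 60] x>=2.9
[0.0004, 0.2778, 0.0019, -0.1173, 0.0065, 0.2658, 60] x>=2.1
[-0.0, -0.0, -0.0, 0.0, -0.0, -0.5, 0] x>=3.0
[-0.0, -0.0, 0.3458, -0.6565, 0.3502, -0.4851, 0] x>=4.5
[-0.0, -0.0, 0.0, -0.3811, 0.6391, -0.0, 0] x>=4.5
[-0.0, -0.0, 0.0, -0.3811, 0.6391, 0.1667, 0] x>=1.0
```

The bar stands free, with its rivet at crop pixel (576,382). Its measured centre of (0.461,-0.350) matches the move made to within about 1.5 mm. Next I regrasp it upright at the middle.

Request:
move_arm --pt "0.0004 0.2778 0.0019 -0.266 0.0065 -0.053 60" --pt "0.0004 0.2778 0.0019 -0.266 0.0065 -0.053 60" --pt "0.0004 0.2778 0.0019 -0.266 0.0065 -0.053 60" --pt "0.0004 0.2778 0.0019 -0.266 0.0065 -0.053 60" --pt "0.0004 0.2778 0.0019 -0.266 0.0065 -0.053 60" --pt "0.0004 0.2778 0.0019 -0.1173 0.0065 0.2658 60" --pt "0.0004 0.2778 0.0019 -0.1173 0.0065 0.2658 60" --pt "0.0004 0.2778 0.0019 -0.1173 0.0065 0.2658 60" --pt "0.0004 0.2778 0.0019 -0.1173 0.0065 0.2658 60" --pt "0.0004 0.2778 0.0019 -0.1173 0.0065 0.2658 60" --pt "0.0004 0.2778 0.0019 -0.1173 0.0065 0.2658 0" --pt "0.0004 0.2778 0.0019 -0.1173 0.0065 0.2658 0" --pt "0.0004 0.2778 0.0019 -0.1173 0.0065 0.2658 0" --pt "0.0004 0.2778 0.0019 -0.1173 0.0065 0.2658 0" --pt "0.0004 0.2778 0.0019 -0.1173 0.0065 0.2658 0" --force 20

```text
time: 6.1
tool_pos: [0.4619, -0.3493, 0.0044]
tool_rot: [-1.003, 2.977, -0.001]
ft_force: [-1.3, 0.2, 0.5]
opening: 0.34
finger_force: 20.0
```

Request:
move_arm --pt "0 0 0 0 0 -0.1 0" --pt "0 0 0 0 0 -0.25 0" --pt "0 0 0 0 0 -0.4 0" --pt "0 0 0 0 0 -0.5 0" --pt "0 0 0 0 0 -0.5 0" --pt "0 0 0.07 -0.1313 0.07 -0.4851 0" --pt "0 0 0.14 -0.2626 0.14 -0.4851 0" --pt "0 0 0.21 -0.3939 0.21 -0.4851 0" --pt "0 0 0.28 -0.5252 0.28 -0.4851 0" --pt "0 0 0.3458 -0.6565 0.3502 -0.4851 0" --pt "0 0 0.3458 -0.6565 0.3502 -0.4851 0"

```text
time: 7.2
tool_pos: [0.5566, -0.1423, 0.1488]
tool_rot: [-0.167, 3.137, 0.001]
ft_force: [-0.3, -0.7, -0.1]
opening: 0.342
finger_force: 20.0
```

Request:
move_arm --pt "0 0 0 -0.06 0.11 0 0" --pt "0 0 0 -0.13 0.22 0 0" --pt "0 0 0 -0.19 0.32 0 0" --pt "0 0 0 -0.25 0.43 0 0" --pt "0 0 0 -0.32 0.53 0 0" --pt "0 0 0 -0.3811 0.6391 0 0" --pt "0 0 0 -0.3811 0.6391 0 0" --pt "0 0 0 -0.3811 0.6391 0.08 0" --pt "0 0 0 -0.3811 0.6391 0.1667 0" --pt "0 0 0 -0.3811 0.6391 0.1667 0" --pt "0 0 0 -0.3811 0.6391 0.1667 0"

```text
time: 8.3
tool_pos: [0.6478, 0.0557, 0.0993]
tool_rot: [0.167, -3.136, 0.001]
ft_force: [0.7, -0.4, -0.7]
opening: 0.341
finger_force: 20.0
```

```bash
python3 - <<'E'
from p import *; from h import *
s=r.get_state(); print(load()[0],s['tool_pos'],s['tool_rot'],load()[1].as_rotvec())
i=r.grab_frame("scene"); j=r.grab_frame("top")
c=lambda m:cv2.resize(m,(400,600),interpolation=cv2.INTER_CUBIC)
cv2.imwrite("pics/a3.png",np.hstack([c(i[185:305,235:315]),c(j[115:205,195:255])])[:,:,::-1])
E
```

```text
[0.64799649 0.05598832 0.09998684] [0.64784566 0.05569731 0.09928618] [ 1.67265724e-01 -3.13566097e+00  1.35815892e-03] [ 1.67189358e-01 -3.13713552e+00  4.90319776e-05]
```

View pics/a3.png

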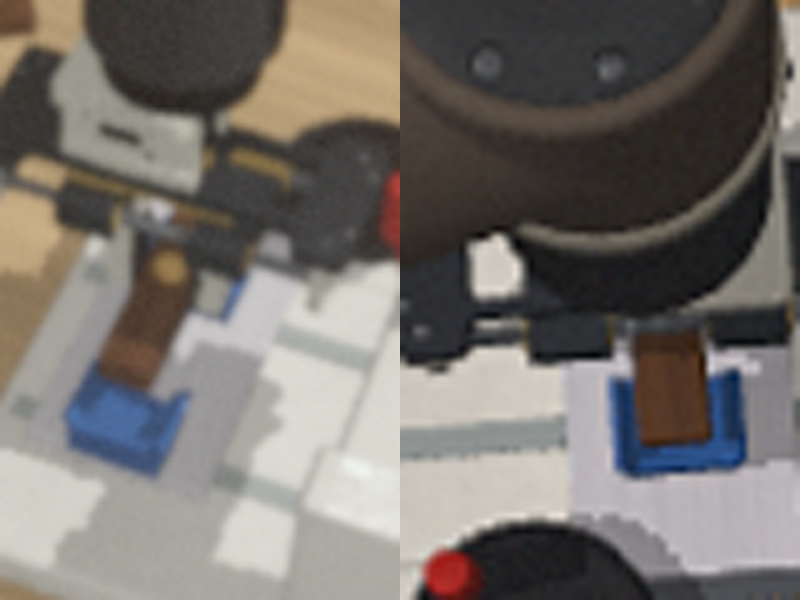

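```bash
python3 - <<'E'
from m import *
f=lambda x,y:((x-400+.5)/6.667-.5+195,(y+.5)/6.667-.5+115)
s=r.get_state(); z=s['tool_pos'][2]-.0045+.02
print("tcp",inv(s['tool_pos']),"bar end",[inv(atz("top",*f(*a),z)).round(4) for a in[(638,447),(711,441)]],
"lip",[inv(atz("top",*f(*a),.073)).round(4) for a in[(611,380),(620,476),(745,468),(741,372)]])
E
```

```text
press [0.63860179 0.15367263 0.106464  ] [-0.2 -0.6  0.6 -0.4  1.1  0.3 -0.5  1.  -0.8 -0.3]
tcp [ 1.21200519e-05 -9.80348366e-02] bar end [array([-0.0682, -0.0825]), array([-0.0681, -0.1119])] lip [array([-0.0335, -0.0708]), array([-0.0743, -0.0717]), array([-0.0751, -0.1242]), array([-0.0344, -0.1256])]
```

Request:
move_arm --pt "0 0 0 -0.0067 -0.002 0 0" --pt "0 0 0 -0.0067 -0.002 0.03 0" --pt "0 0 0 -0.0067 -0.002 0.06 0" --pt "0 0 0 -0.0067 -0.002 0.08 0" --pt "0 0 0 -0.0067 -0.002 0.095 0" --pt "0 0 0 -0.0067 -0.002 0.11 0" --pt "0 0 0 -0.0067 -0.002 0.115 0" --pt "0 0 0 -0.0067 -0.002 0.12 0" --pt "0 0 0 -0.0067 -0.002 0.12 0"

```text
time: 9.3
tool_pos: [0.6504, 0.0561, 0.0637]
tool_rot: [-0.167, 3.137, -0.0]
ft_force: [-0.1, 0.4, -1.8]
opening: 0.34
finger_force: 20.0
```

Request:
move_arm --pt "0 0 0 0 0 0.004 0" --pt "0 0 0 0 0 0.007 0" --pt "0 0 0 0 0 0.007 0" --pt "0 0 0 0 0 0.007 0"

```text
time: 9.7
tool_pos: [0.6504, 0.056, 0.0617]
tool_rot: [-0.167, 3.137, 0.0]
ft_force: [0.1, 0.1, -0.8]
opening: 0.342
finger_force: 20.0
```

Request:
move_arm --pt "0 0 0 0 0 0.001 0" --pt "0 0 0 0 0 0.001 50" --pt "0 0 0 0 0 0.001 50" --pt "0 0 0 0 0 0.001 50" --pt "0 0 0 0 0 0.001 50" --pt "0 0 0 0 0 -0.1 50" --pt "0 0 0 0 0 -0.25 50" --pt "0 0 0 0 0 -0.4 50" --pt "0 0 0 0 0 -0.4 50" --pt "0 0 0 0.5 -0.3 -0.4 50" --pt "0 0 0 0.5 -0.3 -0.4 50" --pt "0 0 0 0.5 -0.3 -0.4 50" --pt "0 0 0 0.5 -0.3 -0.4 50" --pt "0 0 0 0.5 -0.3 -0.4 50" --pt "0 0 0 0.5 -0.3 -0.4 50"

```text
time: 11.2
tool_pos: [0.5109, -0.0497, 0.1822]
tool_rot: [-0.166, 3.135, 0.0]
ft_force: [0.2, 0.6, -0.5]
opening: 0.571
finger_force: 0.0
```

```bash
python3 - <<'E'
from p import *; from h import *
s=r.get_state(); print(s['tool_pos'],s['tool_rot'],s['ft_force'],s['time'],s['joint_positions'])
i=r.grab_frame("scene"); j=r.grab_frame("top")
c=lambda m:cv2.resize(m,(400,600),interpolation=cv2.INTER_CUBIC)
cv2.imwrite("pics/a4.png",np.hstack([c(i[200:305,245:315]),c(j[120:240,185:265])])[:,:,::-1])
E
```

```text
[ 0.51090787 -0.04967421  0.18220624] [-1.66232945e-01  3.13518209e+00  4.42878210e-04] [ 0.22071718  0.57696167 -0.50636869] 11.2 [ 2.86166561e-01  1.26540198e-01 -4.05997969e-01  2.19894240e-04
 -1.03624065e+00 -1.75113036e+00]
```

View pics/a4.png

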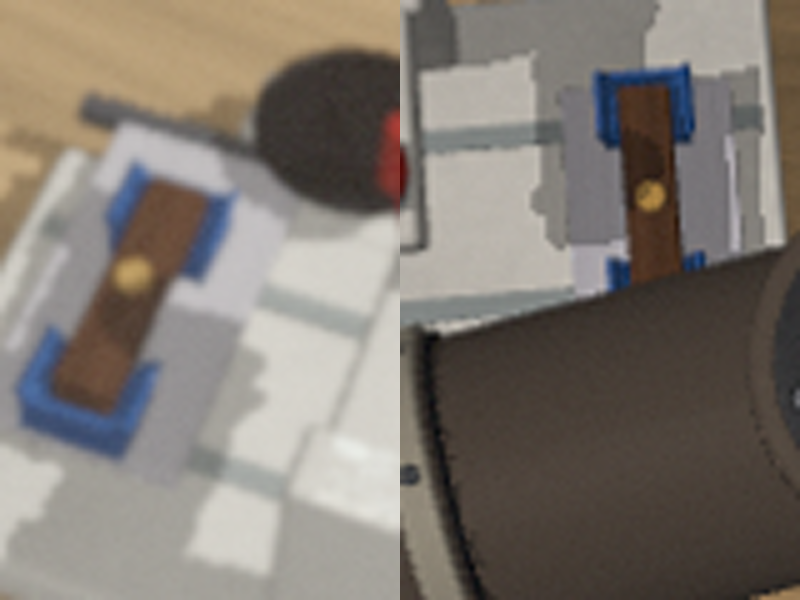

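The bar is seated in both saddles, rivet up, with the rivet at (135,273) in the left half. Next I refine the wheel axis and the knob from the first picture, using blob centroids compared with projected silhouettes.

```bash
cat > w.py <<'E'
from m import *
im=cv2.imread("pics/top0.png").astype(int); b,g,rr=im[...,0],im[...,1],im[...,2]
def blob(mask,x,y,w,h):
    m=np.zeros(mask.shape,np.uint8); m[y:y+h,x:x+w]=mask[y:y+h,x:x+w]
    n,l,st,c=cv2.connectedComponentsWithStats(m); k=1+np.argmax(st[1:,4]); 
    hull=cv2.convexHull(np.argwhere(l==k)[:,::-1].astype(np.float32)); M=cv2.moments(hull); return np.array([M['m10'],M['m01']])/M['m00'],M['m00']
def sil(c,rad,z0,z1):
    t=np.linspace(0,2*np.pi,60); X=np.concatenate([np.c_[c[0]+rad*np.cos(t),c[1]+rad*np.sin(t),0*t+z] for z in(z0,z1)])
    u=(proj("top",X)+.5)*1.5625-.5; M=cv2.moments(cv2.convexHull(u.astype(np.float32))); return np.array([M['m10'],M['m01']])/M['m00'],M['m00']
red=(rr>100)&(g<60)&(b<60); blk=((rr<50)&(g<50)&(b<50))|red
for n,m,box,rad,z0,z1,g0 in(("knob",red,(300,298,36,30),.010,.07,.11,(.527,.139)),("wheel",blk,(295,290,80,75),.055,.058,.068,(.498,.108))):
    u,a=blob(m,*box); s=least_squares(lambda c:sil(c,rad,z0,z1)[0]-u,g0,diff_step=1e-3).x
    print(n,u,a,"pred area",sil(s,rad,z0,z1)[1],s,inv(s))
E
python3 w.py
```

```text
press [0.63860179 0.15367263 0.106464  ] [-0.2 -0.6  0.6 -0.4  1.1  0.3 -0.5  1.  -0.8 -0.3]
knob [315.37150127 313.58524173] 65.5 pred area 144.3086056630127 [0.5284146  0.14242005] [-0.11075905  0.00051996]
wheel [337.65665666 330.97074853] 2997.0 pred area 2986.819661117159 [0.50027069 0.10520207] [-0.14269851 -0.03349664]
```

```bash
sed -i 's/^red=.*;/red=(rr>1.7*g)\&(rr>55);/' w.py; python3 w.py|tail -2; sed -i 's/blk=.*/blk=((rr<60)\&(g<60)\&(b<60))|red/' w.py; python3 w.py|tail -1
```

```text
knob [316.39363484 314.09380235] 99.5 pred area 143.81466897809878 [0.52757322 0.1405918 ] [-0.11178994 -0.00120854]
wheel [337.60772561 330.92984793] 3003.0 pred area 2986.7851216867566 [0.50034148 0.10529269] [-0.14261848 -0.03341406]
wheel [337.61995198 330.87917485] 3054.0 pred area 2986.717882993631 [0.50043269 0.10527416] [-0.14252976 -0.03344218]
```

```bash
python3 - <<'E'
from p import *
from plant import r
s=r.get_state()
# last commanded: compose known shifts
p,R=load()
for sh in([-.0067,-.002,.12],[0,0,.007],[.5,-.3,-.4]): p=p+R.apply(np.array(sh)*.3)
print(p,s['tool_pos'])
json.dump(dict(p=p.tolist(),r=R.as_rotvec().tolist()),open(F,'w'))
k=np.array([.5274,.1397,0])
plan([(k+[0,0,.182],R,50),(k+[0,0,.076],R,50)])
E
```

```text
[ 0.51047451 -0.04982509  0.18189066] [ 0.51157416 -0.04906925  0.18172483]
[-0.0, 0.0, -0.0, -0.1232, 0.6222, -0.0004, 50] x>=3.8
[-0.0, 0.0, -0.0, -0.1232, 0.6222, 0.3529, 50] x>=2.1
```

Request:
move_arm --pt "0 0 0 -0.1232 0.6222 0 50" --pt "0 0 0 -0.1232 0.6222 0 50" --pt "0 0 0 -0.1232 0.6222 0 50" --pt "0 0 0 -0.1232 0.6222 0 50" --pt "0 0 0 -0.1232 0.6222 0 50" --pt "0 0 0 -0.1232 0.6222 0 50" --pt "0 0 0 -0.1232 0.6222 0.1 50" --pt "0 0 0 -0.1232 0.6222 0.2 50" --pt "0 0 0 -0.1232 0.6222 0.28 50" --pt "0 0 0 -0.1232 0.6222 0.3529 50" --pt "0 0 0 -0.1232 0.6222 0.3529 50" --pt "0 0 0 -0.1232 0.6222 0.3529 50"

```text
time: 12.5
tool_pos: [0.5279, 0.1395, 0.0759]
tool_rot: [0.166, -3.137, 0.001]
ft_force: [-0.1, 1.3, 0.8]
opening: 0.571
finger_force: 0.0
```

Request:
move_arm --pt "0 0 0 0 0 0 0" --pt "0 0 0 0 0 0 0" --pt "0 0 0 0 0 0 0" --pt "0 0 0 0 0 0 0" --pt "0 0 0 0 0 0 0" --pt "0 0 0 0 0 0 0" --force 25

```text
time: 13.1
tool_pos: [0.5277, 0.1396, 0.0762]
tool_rot: [-0.168, 3.137, -0.001]
ft_force: [-0.8, -3.5, 6.4]
opening: 0.224
finger_force: 25.0
```

```bash
cat > circ.py <<'E'
from p import *; import sys
def circ(ax,a0,a1,n,rad=.042,z=None):
    p,R=load(); z=p[2] if z is None else z
    plan([(np.array([ax[0]+rad*np.cos(a),ax[1]+rad*np.sin(a),z]),R,0) for a in np.linspace(a0,a1,n+1)[1:]])
E
python3 -c "
from circ import *
circ((.4995,.108),np.radians(48.5),np.radians(48.5)+1.6,8)" | sed 's/ x.*//'
```

```text
[0.0, 0.0, 0.0, 0.0211, 0.0179, -0.0, 0]
[0.0, 0.0, 0.0, 0.0452, 0.032, -0.0, 0]
[0.0, 0.0, 0.0, 0.0716, 0.0411, -0.0, 0]
[0.0, 0.0, 0.0, 0.0993, 0.0447, -0.0, 0]
[0.0, 0.0, 0.0, 0.1272, 0.0428, -0.0, 0]
[0.0, 0.0, 0.0, 0.1542, 0.0354, -0.0, 0]
[0.0, 0.0, 0.0, 0.1791, 0.0227, 0.0, 0]
[0.0, 0.0, 0.0, 0.201, 0.0054, 0.0, 0]
```

Request:
move_arm --pt "0 0 0 0.0211 0.0179 0 0" --pt "0 0 0 0.0452 0.032 0 0" --pt "0 0 0 0.0716 0.0411 0 0" --pt "0 0 0 0.0993 0.0447 0 0" --pt "0 0 0 0.0993 0.0447 0 0" --pt "0 0 0 0.0993 0.0447 0 0" --force 30

```text
time: 13.7
tool_pos: [0.4971, 0.1505, 0.0762]
tool_rot: [-0.168, 3.136, 0.001]
ft_force: [0.8, -2.4, 5.3]
opening: 0.22
finger_force: 30.0
```

Request:
move_arm --pt "0 0 0 0.0279 -0.0019 0 0" --pt "0 0 0 0.0549 -0.0093 0 0" --pt "0 0 0 0.0798 -0.022 0 0" --pt "0 0 0 0.1017 -0.0393 0 0" --pt "0 0 0 0.1017 -0.0393 0 0" --pt "0 0 0 0.1017 -0.0393 0 0"

```text
time: 14.3
tool_pos: [0.4685, 0.1369, 0.0763]
tool_rot: [-0.168, 3.135, 0.004]
ft_force: [-0.6, 5.3, 3.6]
opening: 0.217
finger_force: 30.0
```

```bash
python3 - <<'E'
from h import *
s=r.get_state();print(s['tool_pos'],s['ft_force'],s['opening'])
E
```

```text
[0.46854965 0.13687557 0.07625138] [-0.64278828  5.30937044  3.60362358] 0.21745809173679329
```

```bash
python3 -c "
from circ import *
a=np.radians(48.5)
circ((.4995,.108),a+1.6,a+6.6,20)" | sed 's/ x.*/,/'
```

```text
[0.0, 0.0, 0.0, 0.0219, -0.0272, 0.0, 0],
[0.0, 0.0, 0.0, 0.0363, -0.059, 0.0, 0],
[0.0, 0.0, 0.0, 0.0425, -0.0934, 0.0, 0],
[0.0, 0.0, 0.0, 0.0399, -0.1282, 0.0, 0],
[0.0, 0.0, 0.0, 0.0288, -0.1613, 0.0, 0],
[0.0, 0.0, 0.0, 0.0099, -0.1906, 0.0, 0],
[0.0, 0.0, 0.0, -0.0157, -0.2143, 0.0, 0],
[0.0, 0.0, 0.0, -0.0464, -0.231, 0.0, 0],
[0.0, 0.0, 0.0, -0.0803, -0.2396, 0.0, 0],
[0.0, 0.0, 0.0, -0.1152, -0.2395, 0.0, 0],
[0.0, 0.0, 0.0, -0.149, -0.2307, 0.0, 0],
[0.0, 0.0, 0.0, -0.1796, -0.2139, 0.0, 0],
[0.0, 0.0, 0.0, -0.205, -0.1901, 0.0, 0],
[0.0, 0.0, 0.0, -0.2238, -0.1606, 0.0, 0],
[0.0, 0.0, 0.0, -0.2347, -0.1275, 0.0, 0],
[0.0, 0.0, 0.0, -0.2371, -0.0926, 0.0, 0],
[0.0, 0.0, 0.0, -0.2308, -0.0583, 0.0, 0],
[0.0, 0.0, 0.0, -0.2162, -0.0266, -0.0, 0],
[0.0, 0.0, 0.0, -0.1942, 0.0005, -0.0, 0],
[0.0, 0.0, 0.0, -0.1662, 0.0213, -0.0, 0],
```

Request:
move_arm --pt "0 0 0 0.0219 -0.0272 0 0" --pt "0 0 0 0.0363 -0.059 0 0" --pt "0 0 0 0.0425 -0.0934 0 0" --pt "0 0 0 0.0399 -0.1282 0 0" --pt "0 0 0 0.0288 -0.1613 0 0" --pt "0 0 0 0.0099 -0.1906 0 0" --pt "0 0 0 -0.0157 -0.2143 0 0" --pt "0 0 0 -0.0464 -0.231 0 0" --pt "0 0 0 -0.0803 -0.2396 0 0" --pt "0 0 0 -0.1152 -0.2395 0 0" --pt "0 0 0 -0.149 -0.2307 0 0" --pt "0 0 0 -0.1796 -0.2139 0 0" --pt "0 0 0 -0.205 -0.1901 0 0" --pt "0 0 0 -0.2238 -0.1606 0 0" --pt "0 0 0 -0.2347 -0.1275 0 0" --pt "0 0 0 -0.2371 -0.0926 0 0" --pt "0 0 0 -0.2308 -0.0583 0 0" --pt "0 0 0 -0.2162 -0.0266 0 0" --pt "0 0 0 -0.1942 0.0005 0 0" --pt "0 0 0 -0.1662 0.0213 0 0"

```text
time: 16.3
tool_pos: [0.5175, 0.1466, 0.0762]
tool_rot: [-0.168, 3.136, -0.002]
ft_force: [4.8, -7.7, 4.9]
opening: 0.222
finger_force: 30.0
```

```bash
python3 -c "
from circ import *
a=np.radians(48.5)
circ((.4995,.108),a+6.6,a+9.4,11)" | sed 's/ x.*/,/'; python3 - <<'E'
from h import *
s=r.get_state();print(s['tool_pos'],s['ft_force'],s['opening'])
E
```

```text
[0.0, 0.0, 0.0, 0.0329, 0.0134, -0.0, 0],
[0.0, 0.0, 0.0, 0.0682, 0.0181, -0.0, 0],
[0.0, 0.0, 0.0, 0.1034, 0.0138, 0.0, 0],
[0.0, 0.0, 0.0, 0.1365, 0.0007, 0.0, 0],
[0.0, 0.0, 0.0, 0.1652, -0.0203, 0.0, 0],
[0.0, 0.0, 0.0, 0.1877, -0.0478, 0.0, 0],
[0.0, 0.0, 0.0, 0.2025, -0.0801, 0.0, 0],
[0.0, 0.0, 0.0, 0.2087, -0.1151, 0.0, 0],
[0.0, 0.0, 0.0, 0.2059, -0.1506, 0.0, 0],
[0.0, 0.0, 0.0, 0.1943, -0.1841, 0.0, 0],
[0.0, 0.0, 0.0, 0.1745, -0.2137, 0.0, 0],
[0.51746159 0.14657246 0.07622939] [ 4.83783938 -7.70026853  4.91700162] 0.2221186822386247
```

Request:
move_arm --pt "0 0 0 0.0329 0.0134 0 0" --pt "0 0 0 0.0682 0.0181 0 0" --pt "0 0 0 0.1034 0.0138 0 0" --pt "0 0 0 0.1365 0.0007 0 0" --pt "0 0 0 0.1652 -0.0203 0 0" --pt "0 0 0 0.1877 -0.0478 0 0" --pt "0 0 0 0.2025 -0.0801 0 0" --pt "0 0 0 0.2087 -0.1151 0 0" --pt "0 0 0 0.2059 -0.1506 0 0" --pt "0 0 0 0.1943 -0.1841 0 0" --pt "0 0 0 0.1745 -0.2137 0 0" --pt "0 0 0 0.1745 -0.2137 0 0"

```text
time: 17.5
tool_pos: [0.4715, 0.0772, 0.0762]
tool_rot: [0.167, -3.137, 0.0]
ft_force: [-0.9, -1.9, 9.5]
opening: 0.218
finger_force: 30.0
```

```bash
python3 -c "
from circ import *
a=np.radians(48.5)
circ((.4995,.108),a+9.4,a+10.4,20)" | sed 's/ x.*/,/'; python3 - <<'E'
from h import *
s=r.get_state();print(s['tool_pos'],s['ft_force'],s['opening'])
t=np.arctan2(s['tool_pos'][1]-.108,s['tool_pos'][0]-.4995); print(np.radians(48.5)+9.4-4*np.pi+2*np.pi, t, (t-np.radians(48.5))%(2*np.pi)+2*np.pi)
E
```

```text
[0.0, 0.0, 0.0, -0.0047, -0.0052, 0.0, 0],
[0.0, 0.0, 0.0, -0.0096, -0.0101, 0.0, 0],
[0.0, 0.0, 0.0, -0.0149, -0.0148, 0.0, 0],
[0.0, 0.0, 0.0, -0.0203, -0.0192, 0.0, 0],
[0.0, 0.0, 0.0, -0.0259, -0.0233, 0.0, 0],
[0.0, 0.0, 0.0, -0.0318, -0.0271, 0.0, 0],
[0.0, 0.0, 0.0, -0.0378, -0.0307, 0.0, 0],
[0.0, 0.0, 0.0, -0.044, -0.0339, 0.0, 0],
[0.0, 0.0, 0.0, -0.0504, -0.0368, 0.0, 0],
[0.0, 0.0, 0.0, -0.0569, -0.0394, 0.0, 0],
[0.0, 0.0, 0.0, -0.0635, -0.0417, 0.0, 0],
[0.0, 0.0, 0.0, -0.0703, -0.0436, 0.0, 0],
[0.0, 0.0, 0.0, -0.0771, -0.0452, 0.0, 0],
[0.0, 0.0, 0.0, -0.084, -0.0465, 0.0, 0],
[0.0, 0.0, 0.0, -0.0909, -0.0474, 0.0, 0],
[0.0, 0.0, 0.0, -0.0979, -0.048, 0.0, 0],
[0.0, 0.0, 0.0, -0.1049, -0.0482, 0.0, 0],
[0.0, 0.0, 0.0, -0.1119, -0.0481, 0.0, 0],
[0.0, 0.0, 0.0, -0.1188, -0.0476, 0.0, 0],
[0.0, 0.0, 0.0, -0.1258, -0.0467, 0.0, 0],
[0.47148313 0.07720596 0.07618953] [-0.93993948 -1.89942478  9.52669746] 0.21763885501300528
3.9632993800376646 -2.3090074116268364 9.410878515515087
```

Request:
move_arm --pt "0 0 0 -0.0047 -0.0052 0 0" --pt "0 0 0 -0.0096 -0.0101 0 0" --pt "0 0 0 -0.0149 -0.0148 0 0" --pt "0 0 0 -0.0203 -0.0192 0 0" --pt "0 0 0 -0.0259 -0.0233 0 0" --pt "0 0 0 -0.0318 -0.0271 0 0" --pt "0 0 0 -0.0378 -0.0307 0 0" --pt "0 0 0 -0.0378 -0.0307 0 0"

```text
time: 18.3
tool_pos: [0.483, 0.0698, 0.0762]
tool_rot: [0.167, -3.136, 0.0]
ft_force: [-5.7, 1.8, 11.3]
opening: 0.221
finger_force: 30.0
```

Request:
move_arm --pt "0 0 0 -0.0062 -0.0032 0 0" --pt "0 0 0 -0.0126 -0.0061 0 0" --pt "0 0 0 -0.0126 -0.0061 0 0"

```text
time: 18.6
tool_pos: [0.4869, 0.0684, 0.0761]
tool_rot: [0.167, -3.136, 0.0]
ft_force: [-5.5, 1.9, 11.6]
opening: 0.222
finger_force: 30.0
```

Request:
move_arm --pt "0 0 0 -0.0065 -0.0026 0 0" --pt "0 0 0 -0.0131 -0.0049 0 0" --pt "0 0 0 -0.0131 -0.0049 0 0"

```text
time: 18.9
tool_pos: [0.4883, 0.0678, 0.076]
tool_rot: [0.165, -3.132, -0.001]
ft_force: [-20.6, 11.7, 23.8]
opening: 0.22
finger_force: 30.0
```

Request:
move_arm --pt "0 0 0 -0.0068 -0.002 0 0" --pt "0 0 0 -0.0136 -0.0035 0 0" --pt "0 0 0 -0.0136 -0.0035 0 0"

```text
time: 19.2
tool_pos: [0.491, 0.0679, 0.0757]
tool_rot: [0.164, -3.13, -0.003]
ft_force: [-27.2, 18.6, 26.2]
opening: 0.226
finger_force: 30.0
```

The tangential force has risen to about 30 N with almost no travel, so the carriage is hard on its stop. I'll release the knob and lift.

Request:
move_arm --pt "0 0 0 0 0 0 45" --pt "0 0 0 0 0 0 45" --pt "0 0 0 0 0 0 45" --pt "0 0 0 0 0 0 45" --pt "0 0 0 0 0 -0.12 45" --pt "0 0 0 0 0 -0.28 45" --pt "0 0 0 0 0 -0.44 45" --pt "0 0 0 0 0 -0.6 45" --pt "0 0 0 0 0 -0.6 45" --pt "0 0 0 0 -0.4 -0.6 0" --pt "0 0 0 0 -0.4 -0.6 0" --pt "0 0 0 0 -0.4 -0.6 0" --pt "0 0 0 0 -0.4 -0.6 0" --pt "0 0 0 0 -0.4 -0.6 0"

```text
time: 20.6
tool_pos: [0.5082, -0.0533, 0.2553]
tool_rot: [0.164, -3.137, 0.0]
ft_force: [-1.0, 0.5, 0.9]
opening: 0.122
finger_force: 0.0
```

```bash
python3 - <<'E'
from h import *
s=r.get_state();print(s['tool_pos'],s['time'],s['ft_force'])
i=r.grab_frame("scene"); j=r.grab_frame("top")
c=lambda m:cv2.resize(m,(400,600),interpolation=cv2.INTER_CUBIC)
cv2.imwrite("pics/a5.png",np.hstack([c(i[195:345,250:350]),c(j[105:225,145:225])])[:,:,::-1])
E
```

```text
[ 0.50820604 -0.05329925  0.25530851] 20.6 [-1.04498946  0.45361409  0.94018196]
```

View pics/a5.png

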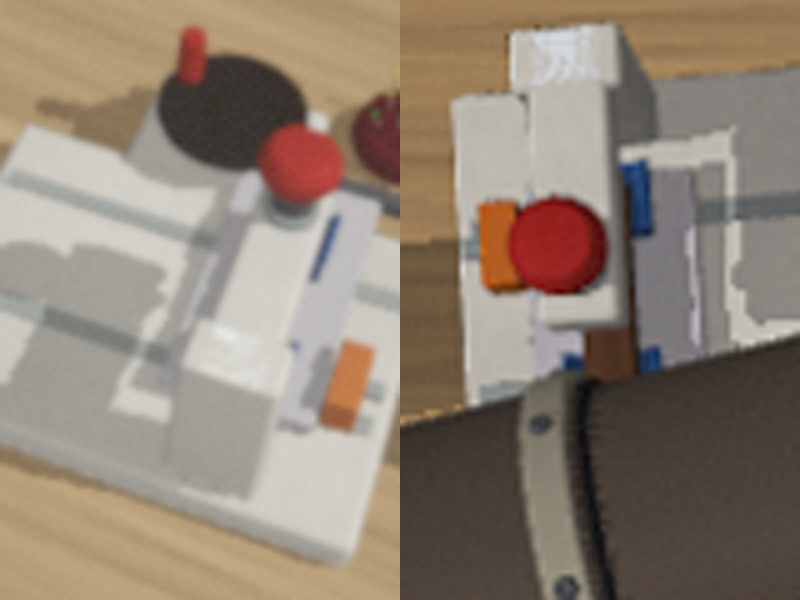

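The scene shows the carriage's edge at the orange block, about (315,390) in the left half, and the bar in the cradle under the ram. Plunger next, with closed fingers.

```bash
python3 - <<'E'
from p import *
from plant import r
s=r.get_state(); R=pose(96.1)
json.dump(dict(p=s['tool_pos'].tolist(),r=R.as_rotvec().tolist()),open(F,'w'))
c=np.array([.634,.1925,0])
plan([(c+[0,0,.255],R,0),(c+[0,0,.218],R,0)])
E
```

```text
[0.0, -0.0, -0.0, -0.5034, 0.7669, 0.0017, 0] x>=5.5
[0.0, -0.0, -0.0, -0.5034, 0.7669, 0.125, 0] x>=0.7
```

Request:
move_arm --pt "0 0 0 -0.5034 0.7669 0.0017 0" --pt "0 0 0 -0.5034 0.7669 0.0017 0" --pt "0 0 0 -0.5034 0.7669 0.0017 0" --pt "0 0 0 -0.5034 0.7669 0.0017 0" --pt "0 0 0 -0.5034 0.7669 0.0017 0" --pt "0 0 0 -0.5034 0.7669 0.0017 0" --pt "0 0 0 -0.5034 0.7669 0.0017 0" --pt "0 0 0 -0.5034 0.7669 0.0017 0" --pt "0 0 0 -0.5034 0.7669 0.06 0" --pt "0 0 0 -0.5034 0.7669 0.125 0" --pt "0 0 0 -0.5034 0.7669 0.125 0" --pt "0 0 0 -0.5034 0.7669 0.125 0"

```text
time: 21.9
tool_pos: [0.6339, 0.1916, 0.219]
tool_rot: [-0.167, 3.137, -0.001]
ft_force: [1.5, 0.2, 0.6]
opening: 0.002
finger_force: 0.0
```

Request:
move_arm --pt "0 0 0 0 0 0.02 0" --pt "0 0 0 0 0 0.035 0" --pt "0 0 0 0 0 0.05 0" --pt "0 0 0 0 0 0.065 0" --pt "0 0 0 0 0 0.08 0" --pt "0 0 0 0 0 0.095 0" --pt "0 0 0 0 0 0.1 0" --pt "0 0 0 0 0 0.1 0"

```text
time: 22.7
tool_pos: [0.6348, 0.1922, 0.1911]
tool_rot: [-0.168, 3.134, 0.001]
ft_force: [-4.5, -0.1, 15.0]
opening: 0.002
finger_force: 7.3
```

Request:
move_arm --pt "0 0 0 0 0 0.006 0" --pt "0 0 0 0 0 0.012 0" --pt "0 0 0 0 0 0.018 0" --pt "0 0 0 0 0 0.018 0"

```text
time: 23.1
tool_pos: [0.6349, 0.1922, 0.1862]
tool_rot: [-0.168, 3.133, 0.001]
ft_force: [-6.2, -0.3, 16.3]
opening: 0.008
finger_force: 8.5
```

Request:
move_arm --pt "0 0 0 0 0 0.003 0" --pt "0 0 0 0 0 0.003 0"

```text
time: 23.3
tool_pos: [0.6349, 0.1922, 0.1857]
tool_rot: [-0.168, 3.133, 0.001]
ft_force: [-6.2, -0.9, 17.0]
opening: 0.004
finger_force: 8.7
```

Request:
move_arm --pt "0 0 0 0 0 0.003 0" --pt "0 0 0 0 0 0.004 0" --pt "0 0 0 0 0 0.004 0"

```text
time: 23.6
tool_pos: [0.6349, 0.1923, 0.1855]
tool_rot: [-0.169, 3.132, 0.001]
ft_force: [-10.5, -0.6, 23.5]
opening: 0.003
finger_force: 11.6
```

Request:
move_arm --pt "0 0 0 0 0 0.002 0" --pt "0 0 0 0 0 0.002 0" --pt "0 0 0 0 0 0.002 0" --pt "0 0 0 0 0 0.002 0" --pt "0 0 0 0 0 0.002 0" --pt "0 0 0 0 0 0.002 0" --pt "0 0 0 0 0 0.002 0" --pt "0 0 0 0 0 0.002 0" --pt "0 0 0 0 0 0.002 0" --pt "0 0 0 0 0 0.002 0"

```text
time: 24.6
tool_pos: [0.635, 0.1922, 0.1855]
tool_rot: [-0.169, 3.132, 0.001]
ft_force: [-11.9, -1.8, 26.2]
opening: 0.002
finger_force: 13.0
```

The plunger was held on its stop for over a second: z stayed at 0.1855 while the force rose to 26 N. I'll raise the tool slowly, move clear and look.

Request:
move_arm --pt "0 0 0 0 0 -0.03 0" --pt "0 0 0 0 0 -0.06 0" --pt "0 0 0 0 0 -0.09 0" --pt "0 0 0 0 0 -0.12 0" --pt "0 0 0 0 0 -0.2 0" --pt "0 0 0 0 0 -0.3 0" --pt "0 0 0 0 0 -0.3 0" --pt "0 0 0 0.4 -0.9 -0.3 0" --pt "0 0 0 0.4 -0.9 -0.3 0" --pt "0 0 0 0.4 -0.9 -0.3 0" --pt "0 0 0 0.4 -0.9 -0.3 0" --pt "0 0 0 0.4 -0.9 -0.3 0" --pt "0 0 0 0.4 -0.9 -0.3 0" --pt "0 0 0 0.4 -0.9 -0.3 0" --pt "0 0 0 0.4 -0.9 -0.3 0"

```text
time: 26.1
tool_pos: [0.5431, -0.0901, 0.2701]
tool_rot: [-0.163, 3.137, 0.0]
ft_force: [0.0, 0.6, 0.4]
opening: 0.005
finger_force: 0.0
```

```bash
python3 - <<'E'
from h import *
s=r.get_state();print(s['tool_pos'],s['time'],s['ft_force'])
i=r.grab_frame("scene"); j=r.grab_frame("top")
c=lambda m:cv2.resize(m,(400,600),interpolation=cv2.INTER_CUBIC)
cv2.imwrite("pics/a6.png",np.hstack([c(i[150:345,140:410]),c(j[95:245,135:235])])[:,:,::-1])
E
```

```text
[ 0.54306584 -0.09012972  0.27012971] 26.1 [0.03079543 0.64153965 0.39586914]
```

View pics/a6.png

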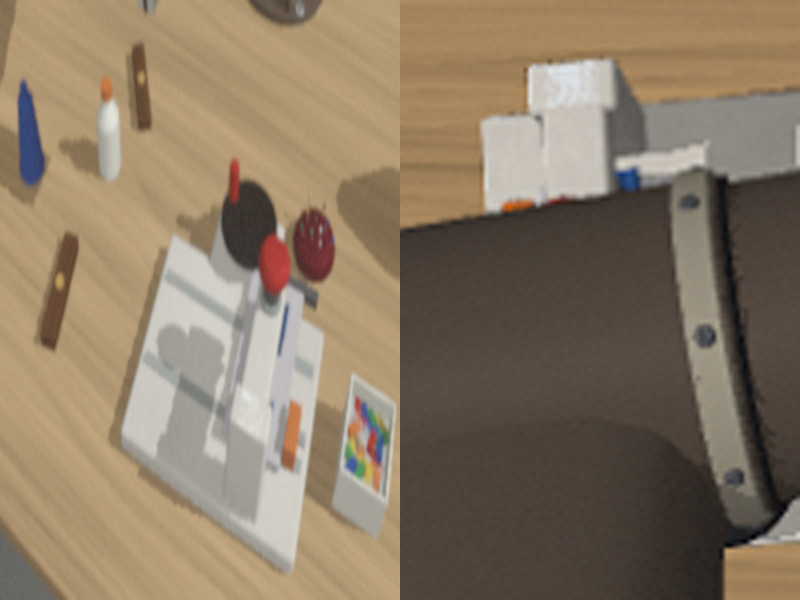

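The plunger is back up (head at (275,262) in the left half), the carriage is at the orange stop, and all four bystanders are standing in place.

```bash
python3 -c "
from plant import r
print(r.close_job())"
```

```text
the job is handed in; nothing more can be done
None
```

I handed the job in at about 26 s: the bar is seated rivet-up in the cradle, the carriage was wound hard against its stop, and the plunger was pressed to its stop for over a second and sprang back up; the cone, oil bottle, pincushion and clip box were left standing.

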